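# Hardness probe: check on the test block, then hold it square on a tilted plate

### The job

Take the spring-tipped hardness probe out of its stand by its square grip and check it on the round test block first: hold it upright with its tip inside the circle scribed on the block's top, pressed lightly so that the sprung tip is about half-way in, for a second. Then hold it in the same light way inside the circle scribed on the plate that is clamped on the tilting table, this time square to the plate's sloping face, and finish there, still gripping the probe with its tip pressed about half-way in. Never push hard, and leave the table's tilt and the other things on the surface as they are.

Things in the scene. Friction and masses are not known exactly. Their poses are not given: they have to be found in the camera images.
- stand_top (a point): Centre of the top of the probe stand: a fixed dark steel block, 70 x 70 mm and 55 mm high, with a 24 mm hole straight down through it. The probe hangs upright in the hole. z up.
- probe_grip (a point): Centre of the probe's square grip (probe 0.17 kg; z along the probe from tip to rear). Grey plastic, 26 x 26 mm (flats face along x and y), from 30 mm below this point to 30 mm above, then a 6 mm steel cap. The 34 mm collar's underside, 36 mm below this point, rests on the stand's top; the 20 mm nose ends 68 mm below, the free tip 82 mm below. Lift it at least 50 mm to clear the stand.
- probe_point (a point): The end of the probe's tip: a steel pin 6 mm across with a ball end, on the probe's axis, sticking 14 mm out of the nose when free. z along the probe towards its rear end.
- plunger (a joint): How far the sprung tip is pushed in: 0 free, 0.010 m fully in. It takes 1 N to start it and 0.5 N more for each mm: 3.5 N at half-way, 6 N at fully in, then it is rigid.
- test_block: Round steel test block, 68 mm across and 18 mm high, fixed to the surface; origin at the centre of its underside, z up.
- block_mark (a point): Centre of the 30 mm scribed circle on the flat top of the test block (18 mm up, at its middle). z up.
- tilt (a joint): Tilt of the table's top (rad): 0 level; it lies between 0.26 and 0.52 and is held by a stiff clamp (8 N m).
- table: Fixed tilting table: dark base, 134 x 106 x 14 mm, with side cheeks up to 80 mm high; origin at the centre of its underside, z up. Its top is hinged at the front (-x), so the slope faces -x, roughly to the robot. On it is strapped the workpiece, an aluminium plate, 84 x 54 x 12 mm. Two strap clamps over its long sides stand 11 mm above its face, 12 mm down the slope from its middle.
- plate_mark (a point): Centre of the 20 mm scribed circle on the plate's upper face, 20 mm up the slope from the plate's middle. z square out of the sloping face, x up the slope.
- ring_gauge: Bystander: steel ring gauge, 58 mm across, 18 mm high.
- milled_part: Bystander: milled aluminium part, 32 x 56 x 22 mm.
- turned_shaft: Bystander: stepped turned shaft standing on its flange, 33 mm across, 73 mm high.
- v_block: Bystander: steel V-block, 40 x 44 x 34 mm.
There are look-alikes about, which are no part of the job. Leave any brown or turquoise look-alike of the part that bears probe_grip alone.

How it is judged (in metres and radians):
On the way, in this order (a step that is already met when the one before it is completed fails the run):
1. the probe is drawn out of its stand (contact force between the fingers and probe above 2 N and z of probe_point in the frame of stand_top above 0 m), for 0.1 s.
2. the probe is held upright on the test block, tip inside the circle and lightly pressed (contact force between the fingers and probe above 2 N and distance between probe_point and block_mark below 0.015 m and value of joint plunger between 0.002 and 0.008 m and contact force between probe and test_block above 1 N and angle between probe_grip's own z axis and vertical below 0.16 rad), for 0.4 s.
3. the probe is lifted off the test block (contact force between the fingers and probe above 2 N and contact force between probe and test_block below 0.1 N and distance between probe_point and block_mark above 0.02 m), for 0.1 s.
At the end, for the whole second after the job is handed in: The gripper holds the probe with its tip within 8 mm of the centre of the plate's scribed circle, the probe square to the plate's face within 9 degrees, the sprung tip 2 to 8 mm in, at rest; the table's tilt unchanged (mark within 4 mm of its start) and the bystanders within 20 mm of their places (contact force between the fingers and probe above 2 N and distance between probe_point and plate_mark below 0.008 m and value of joint plunger between 0.002 and 0.008 m and contact force between probe and table above 1 N and angle between the z axis of probe_grip and the z axis of plate_mark, either way round below 0.16 rad and z of probe_grip in the frame of plate_mark above 0.06 m and linear speed of probe below 0.02 m/s and distance of plate_mark from where it was at the start of the episode below 0.004 m and distance of each of ring_gauge, milled_part, turned_shaft, v_block from where it was at the start of the episode below 0.02 m); the arm keeps its last pose, push and grip.
It fails at once if the probe is pushed hard (over 20 N) on the test block or the tilting table (contact force between probe and test_block above 20 N or contact force between probe and table above 20 N).
It fails at once if the table's tilt is changed (distance of plate_mark from where it was at the start of the episode above 0.006 m).
It fails at once if a bystander is disturbed (distance of any of ring_gauge, milled_part, turned_shaft, v_block from where it was at the start of the episode above 0.03 m).
It also fails if it takes over 45 s, if anything falls off the work surface, if the arm or the gripper's body presses on something with over 40 N, if the wrist force passes 120 N, or if a joint passes its speed limit or range.

### The arm

A 6-joint arm with a two-finger parallel gripper is mounted at the origin on the work surface; the furniture and walls round the work are solid. World frame = base frame: x ahead of the robot, y to its left, z up, the work surface at z = 0. Lengths are in mm, angles in rad, forces in N, time in s.
With the tool pointing down it reaches from about 300 to 775 mm from the base axis. Payload 14.6 kg.
Tool frame: the origin (TCP) lies at the very end of the fingers, on their centre line; the grasp point (between the pads) lies 19 mm behind it; z points along the fingers, y is the line along which they close (so a half turn about z gives the same grasp; the last joint's range is limited). The gripper opens to 94 mm and grips with 3 to 60 N. Pads are 16 mm wide; open, the fingers measure 119 mm over their backs; the gripper's body (75 mm by 177 mm) begins 78 mm behind the grasp point.
Start: joints at [1.086, 0.3, 1.521, -0, 1.321, -0.067], TCP at [223.159, 502.682, 205.446] pointing down, gripper open.
Joint ranges: [-3.03, 3.03], [-0.79, 2.21], [0.23, 2.52], [-1.04, 4.18], [0, 3.07], [-2.55, 2.55]. Speed limits (rad/s): [2.22, 2.22, 2.57, 3.14, 3.14, 3.14].

### API

Orientations are given as [roll, pitch, yaw] about the fixed x, y, z axes, in that order (R = Rz(yaw) Ry(pitch) Rx(roll)).
In Python, from cell import read_state, viewer, manip, models gives the robot as it stands.
- The arm moves only by the tool carry_out, never from a script. Its argument "deltas" is a list of rows, each an object with "dp": the shift along the tool's x, y, z in mm, a list of three; "roll": the turn about the tool's z in degrees; "gripper": the opening, from -1 (shut) to 1 (fully open), so that 0 is half open. In form: [{"dp": [tx, ty, tz], "roll": roll, "gripper": gripper}, ...]. A call has 1 to 12 rows; each row is the pose to reach, as a shift and turn from the pose commanded when the call began, along the tool's axes at that moment; what a row does not reach only later rows make up. A row lasts 1/12 s, in which the tool goes at most 41.7 mm and 7.16 degrees, less where a joint would pass 70% of its speed; a pose out of reach is approached as far as the arm can. A call with a gripper value outside its range is refused whole. The fingers move at their own pace and stop on an object; "newtons" is the grip in N (left out, the last holds). Time passes only in rows, so rows that repeat a pose let the fingers close. It gives the time, the measured TCP pose, the force, the opening and the grip force at its end, in the units of the state.
- read_state(): the state, without advancing time (a new reading comes with each control period).
- viewer.camera(name): name is "side" or "top" or "wrist"; returns the picture (400x640x3 uint8, red, green, blue); there is no depth.
- viewer.camera_params(name): a dict with "fovy" (degrees; the focal length in pixels is half the picture's height over the tangent of half this angle, whatever the lens; pixels are square), "cx", "cy" (the principal point, pixels), "k1" (the pictures are not rectified: a ray, as slopes to the right and down, at radius r is drawn at 1 + k1 r^2 times it, then the intrinsics apply), "eye" and "attitude" of the camera in the world; the wrist camera has in their place "T_tool_cam" (4x4, takes a point from camera to tool coordinates, whose origin is the TCP and whose axes are the flange's). Camera axes: x right, y up, looking along -z (the intrinsics and any distortion apply to the point x, -y, -z); pixel columns grow to the right and rows downward; lengths in mm; the calibration is good to about 2 mm. A picture is of the moment at which its call begins: read the wrist's pose just before it. camera_params takes no time and is no camera call.
- manip.sign_off(): hands the job in; it is judged then, once.
Trained networks look in the newest picture that a camera, given by its name, has taken for a name from the list of things; names that differ only in an ending like _2 or _b are one class to them, and where a whole thing is asked for, a point or a joint stands for the part that bears it (a point fixed in the world has none). Each returns a list of dicts, best first, with "p" (0 to 1); they miss things now and then, are a little off and sometimes report something else, mostly with a low value. They report only what shows in the picture. A call takes as long as a camera call. They do not tell look-alikes from the thing itself.
- models.cut_out(camera, label): "region" (400x640 bool, what is visible of it) and "box" ([left, top, right, bottom] in pixels, round what is visible of it).
The state is a dict: "clock": time; "joints": joint angles; "qd": joint speeds; "effort": joint torques, N m; "eef_pos": TCP position; "eef_rot": TCP orientation; "wrist_force": force on the tool from outside, world axes, zero at the start; "moment": the same for the moment, N m; "finger_gap": finger opening in mm; "finger_force": force on a finger pad.
Only numpy, scipy, OpenCV 4.12 (cv2) and the standard library are available. Lean on these libraries where they do the work, as an engineer would, in place of code of your own. Each camera call takes 0.05 s, during which the arm holds its last target. There are 200 camera calls.

## Working session

There is one attempt and no reset: what is moved stays moved. The work goes in short steps, Python scripts to look and compute and a tool call to move; the robot and the scene stay as the last step left them, time stands still between calls to the robot, and variables do not carry over. Pictures are saved under pics/ and viewed, at most 10 in all, crops included, and the job is handed in when it is done.

Besides the shell and the picture viewer there is one more tool, called after "Call:" as name(argument=value, ...) on one line, values as JSON. carry_out: Moves the arm, as the interface text tells. Its arguments: {"type":"object","properties":{"deltas":{"type":"array"},"newtons":{"type":"number"}},"required":["deltas"]}

```bash
ls; mkdir -p pics
python3 - <<'E'
from cell import read_state, viewer, models
import cv2
print(read_state())
for c in ("side","top","wrist"):
    im=viewer.camera(c); cv2.imwrite(f"pics/{c}0.png",im[:,:,::-1]); print(c,viewer.camera_params(c))
    if c!="wrist":
        for l in ("stand_top","probe_grip","test_block","table","plate_mark","block_mark","turned_shaft","v_block","ring_gauge","milled_part"):
            try: print(l,[(round(d["p"],2),[int(v) for v in d["box"]]) for d in models.cut_out(c,l)][:4])
            except Exception as e: print(l,e)
E
```

```text
pics
{'clock': 0.0, 'joints': array([ 1.08642580e+00,  3.00459811e-01,  1.52158544e+00, -2.09679392e-05,
        1.32070450e+00, -6.66009357e-02]), 'qd': array([ 0.00263333,  0.00072408, -0.00109823, -0.00075198, -0.00137323,
       -0.00042585]), 'effort': array([-2.42972907e-03, -5.31793892e+01, -3.52745891e+01,  7.08580320e-02,
        2.42775731e-02, -8.43403086e-05]), 'eef_pos': array([223.0314462 , 502.45795809, 204.8906797 ]), 'eef_rot': array([-3.14043677e+00, -5.67424529e-05,  2.72382823e+00]), 'wrist_force': array([ 0.64920794, -0.56280412,  0.09385175]), 'moment': array([0.00159136, 0.00587617, 0.0022098 ]), 'finger_force': 0.0, 'finger_gap': 94.02359810205499}
side {'fovy': 50.17882352601113, 'cx': 320.0306441523819, 'cy': 196.86497886088907, 'k1': 0.022344674553555263, 'eye': array([  270.89477348, -1161.98527909,   778.79603879]), 'attitude': array([ 1.03664587,  0.01768061, -0.22850926])}
stand_top [(0.94, [329, 241, 361, 271]), (0.5, [252, 174, 268, 186])]
probe_grip [(0.79, [370, 218, 384, 247]), (0.69, [342, 222, 354, 250]), (0.6, [358, 245, 372, 278]), (0.56, [310,
[... 884 characters left out ...]
 [(0.58, [307, 174, 330, 198])]
turned_shaft [(0.68, [282, 138, 289, 150])]
v_block [(0.68, [358, 132, 379, 155])]
ring_gauge [(0.68, [205, 174, 256, 221]), (0.67, [200, 248, 224, 270])]
milled_part [(0.63, [396, 251, 420, 264])]
wrist {'fovy': 63.973932375892346, 'cx': 316.05742919788423, 'cy': 197.58775463927674, 'k1': -0.06240283113558815, 'T_tool_cam': array([[ 1.68812521e-03,  9.64035135e-01,  2.65769466e-01,
         7.76708239e+01],
       [ 9.99997735e-01, -1.28293686e-03, -1.69818294e-03,
         1.12414049e+00],
       [-1.29614258e-03,  2.65771731e-01, -9.64035117e-01,
        -1.79294013e+02],
       [ 0.00000000e+00,  0.00000000e+00,  0.00000000e+00,
         1.00000000e+00]])}
```

Run:
```python
import cv2
t=cv2.imread("pics/top0.png")[120:280,195:460]; s=cv2.imread("pics/side0.png")[140:300,240:410]
cv2.imwrite("pics/tz.png",cv2.resize(t,None,fx=3,fy=3,interpolation=2)); cv2.imwrite("pics/sz.png",cv2.resize(s,None,fx=3.7,fy=3.7,interpolation=2))
```

```text
(no output)
```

View pics/tz.png

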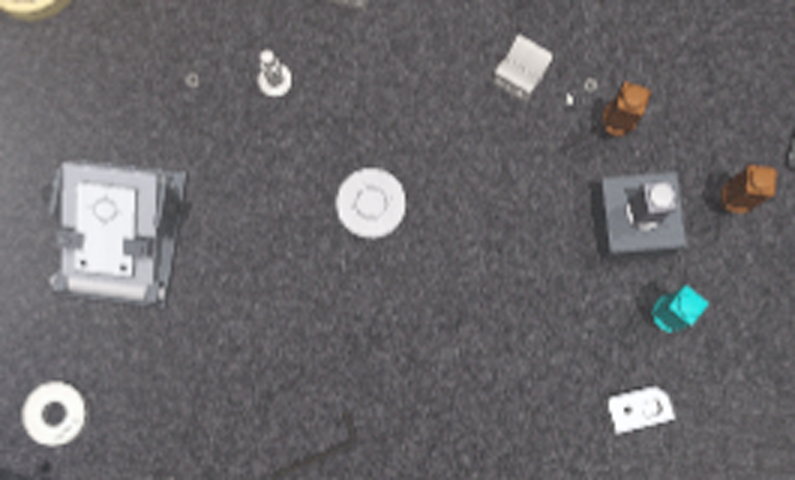

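View pics/sz.png

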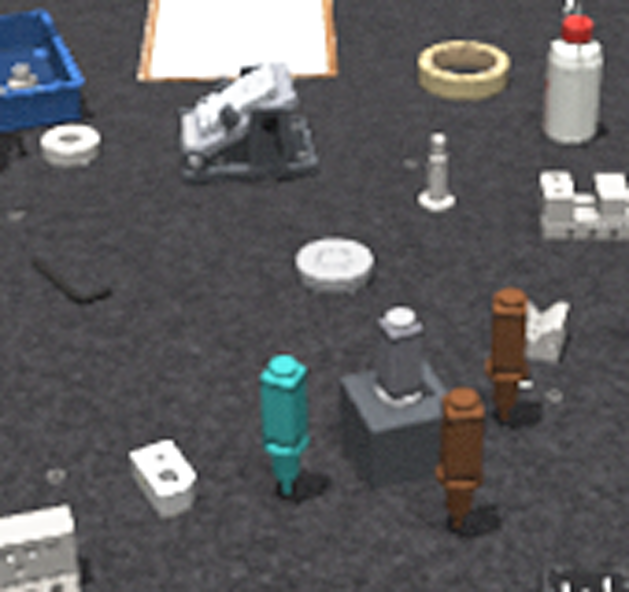

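Top picture (zoomed): table on the left with its mark at about (105,210). Round block at (371,202). Stand at (644,213) with the grey probe's cap at (660,193). Brown look-alikes are at (625,110) and (750,190), and a turquoise one at (680,308). The side picture shows the same arrangement.

```bash
cat > h.py <<'E'
import numpy as np, cv2
from scipy.spatial.transform import Rotation as Rot
from cell import read_state, viewer, manip, models
def cam(c, st=None):
    p=viewer.camera_params(c); f=200/np.tan(np.radians(p["fovy"]/2))
    if c=="wrist":
        st=st or read_state(); R=Rot.from_euler("xyz",st["eef_rot"]).as_matrix(); T=p["T_tool_cam"]
        return R@T[:3,:3], R@T[:3,3]+st["eef_pos"], f, p
    return Rot.from_euler("xyz",p["attitude"]).as_matrix(), p["eye"], f, p
def ray(C,u,v):
    R,e,f,p=C; K=np.array([[f,0,p["cx"]],[0,f,p["cy"]],[0,0,1]])
    d=np.array([(u-p["cx"])/f,(v-p["cy"])/f]); s=d.copy()
    for _ in range(20): s=d/(1+p["k1"]*(s@s))
    w=R@np.array([s[0],-s[1],-1]); return e,w/np.linalg.norm(w)
def onz(C,u,v,z): e,w=ray(C,u,v); return e+w*(z-e[2])/w[2]
def pix(C,P):
    R,e,f,p=C; q=R.T@(np.asarray(P,float)-e); s=np.array([q[0],-q[1]])/-q[2]; s=s*(1+p["k1"]*(s@s)); return s*f+[p["cx"],p["cy"]]
def tri(*rays):
    A=np.zeros((3,3));b=np.zeros(3)
    for e,w in rays: M=np.eye(3)-np.outer(w,w);A+=M;b+=M@e
    return np.linalg.solve(A,b)
E
python3 - <<'E'
from h import *
np.set_printoptions(precision=1,suppress=True)
C=cam("top"); z=lambda x,y,h: onz(C,x/3+195-1/3,y/3+120-1/3,h)
for n,x,y,h in [("cap",660,193,127),("stc",644,213,55),("s1",603,180,55),("s2",679,174,55),("s3",686,245,55),("s4",609,253,55),("block",371,202,18),("mark60",105,210,60),("mark80",105,210,80),
 ("plTL",78,184,75),("plTR",134,188,75),("plBL",78,271,45),("plBR",132,277,45),("brown1cap",635,95,115),("brown1base",612,130,30),("brown2base",733,205,30),("brown2cap",763,178,115),("turq cap",692,302,115),("shaft",275,80,0),("vb",523,68,34),("part",642,410,22),("ring",54,413,18)]: print(n,z(x,y,h)[:2])
E
```

```text
cap [ 550.3 -245.3]
stc [ 547.7 -247.3]
s1 [ 578.8 -210.1]
s2 [ 585.2 -280.9]
s3 [ 517.9 -285. ]
s4 [ 509.6 -214.1]
block [563.6   7.6]
mark60 [544.1 254.4]
mark80 [539.9 248.8]
plTL [565.2 276.6]
plTR [561.9 224.6]
plBL [488.5 280.4]
plBR [483.4 229.4]
brown1cap [ 642.3 -228.8]
brown1base [ 634.5 -224.5]
brown2base [ 561.6 -337.3]
brown2cap [ 567.4 -338.1]
turq cap [ 457.4 -272.5]
shaft [692.4 107. ]
vb [ 695.1 -138.9]
part [ 367.7 -247.5]
ring [357.4 302.4]
```

Call:
carry_out(deltas=[{"dp":[-25,-23,0],"roll":6.4,"gripper":0.3},{"dp":[-50,-46,0],"roll":12.8,"gripper":0.3},{"dp":[-75,-69,0],"roll":19.2,"gripper":0.3},{"dp":[-100,-92,0],"roll":25.6,"gripper":0.3},{"dp":[-125,-115,0],"roll":32,"gripper":0.3},{"dp":[-150,-138,0],"roll":38.4,"gripper":0.3},{"dp":[-175,-161,0],"roll":44.8,"gripper":0.3},{"dp":[-200,-184,0],"roll":51.2,"gripper":0.3},{"dp":[-225,-207,0],"roll":57.6,"gripper":0.3},{"dp":[-250,-230,0],"roll":64,"gripper":0.3},{"dp":[-275,-253,0],"roll":70.4,"gripper":0.3},{"dp":[-300,-276,0],"roll":76,"gripper":0.3}])

```text
clock: 2.15
eef_pos: [385.7, 127.1, 205.7]
eef_rot: [3.141, -0.0, 1.392]
wrist_force: [0.5, 0.4, -0.5]
finger_gap: 61.0
finger_force: 0.0
```

Call:
carry_out(deltas=[{"dp":[-30,20,0],"roll":6.4,"gripper":0.3},{"dp":[-62,40,0],"roll":12.8,"gripper":0.3},{"dp":[-93,60,0],"roll":19.2,"gripper":0.3},{"dp":[-124,80,0],"roll":25.6,"gripper":0.3},{"dp":[-155,100,0],"roll":32,"gripper":0.3},{"dp":[-186,121,0],"roll":38.4,"gripper":0.3},{"dp":[-217,141,0],"roll":44.8,"gripper":0.3},{"dp":[-248,161,0],"roll":51.2,"gripper":0.3},{"dp":[-280,182,0],"roll":57.6,"gripper":0.3},{"dp":[-311,202,0],"roll":64,"gripper":0.3},{"dp":[-342,222,0],"roll":70.4,"gripper":0.3},{"dp":[-342,222,0],"roll":76,"gripper":0.3}])

```text
clock: 3.15
eef_pos: [545.7, -251.4, 204.2]
eef_rot: [3.141, 0.001, 0.062]
wrist_force: [-0.2, 0.4, -0.1]
finger_gap: 61.3
finger_force: 0.0
```

Run:
```python
from h import *
print({k:read_state()[k] for k in("eef_pos","eef_rot","joints","clock")})
C=cam("wrist"); im=viewer.camera("wrist"); cv2.imwrite("pics/w1.png",im[:,:,::-1])
print(pix(C,[548,-247,127]),pix(C,[548,-247,55]))
for l in ("probe_grip","stand_top"): print(l,[(round(d["p"],2),d["box"]) for d in models.cut_out("wrist",l)][:4])
```

```text
{'eef_pos': array([ 545.71506068, -251.3699125 ,  204.16631414]), 'eef_rot': array([3.14140549e+00, 9.10991997e-04, 6.15766607e-02]), 'joints': array([-4.92320143e-01,  4.15305085e-01,  1.36840926e+00, -6.53017235e-04,
        1.35855468e+00,  1.01703721e+00]), 'clock': 3.15}
[312.5621589  202.64261876] [313.36644033 183.30837214]
probe_grip [(0.87, [295.2, 166.9, 326.5, 215.2]), (0.81, [383.7, 153.7, 429.3, 199.6]), (0.7, [315.7, 244.7, 350.7, 305.0]), (0.66, [276.1, 65.2, 314.9, 111.8])]
stand_top [(0.6, [278.0, 142.5, 346.6, 216.5]), (0.52, [71.1, 120.6, 133.3, 178.4]), (0.17, [279.3, 292.4, 328.1, 312.9])]
```

View pics/w1.png

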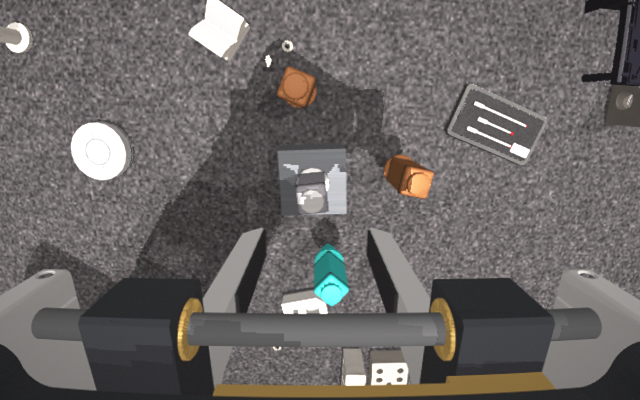

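The wrist picture shows the grey probe's cap at (312,201) on the stand at (313,183), as predicted. The brown look-alikes are at (297,87) and (412,177), and the turquoise one is at (331,275). I'll zoom in for the probe's yaw.

Run:
```python
import cv2
s=cv2.imread("pics/w1.png")[140:225,270:360]
cv2.imwrite("pics/w1z.png",cv2.resize(s,None,fx=6.5,fy=6.5,interpolation=2))
```

```text
(no output)
```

View pics/w1z.png

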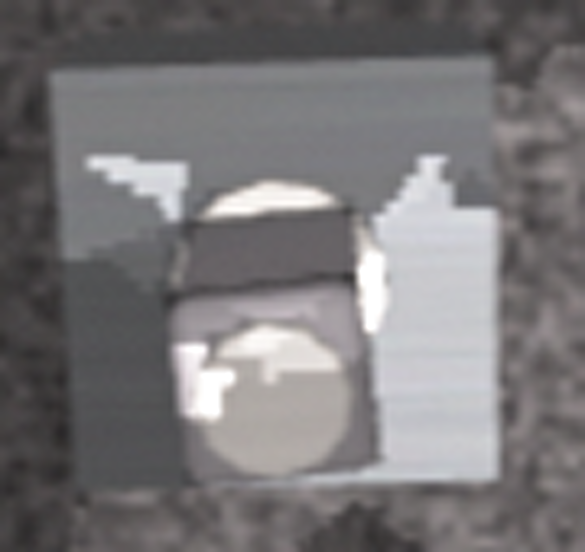

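Call:
carry_out(deltas=[{"dp":[2,-2,20],"roll":-2,"gripper":0.3},{"dp":[3.5,-4,45],"roll":-4,"gripper":0.3},{"dp":[3.5,-4,55],"roll":-4,"gripper":0.3},{"dp":[3.5,-4,55],"roll":-4,"gripper":0.3},{"dp":[3.5,-4,55],"roll":-4,"gripper":0.3}])

```text
clock: 3.72
eef_pos: [548.3, -241.8, 151.2]
eef_rot: [3.142, -0.0, 0.142]
wrist_force: [0.0, 0.5, 0.1]
finger_gap: 61.1
finger_force: 0.0
```

Run:
```python
from h import *
s=read_state();print(s["eef_pos"],s["eef_rot"])
C=cam("wrist"); im=viewer.camera("wrist"); cv2.imwrite("pics/w2.png",im[:,:,::-1])
p=pix(C,[549,-247,127]); print(p)
x,y=int(p[0]),int(p[1]); z=im[y-60:y+60,x-80:x+80,::-1]; cv2.imwrite("pics/w2z.png",cv2.resize(z,None,fx=5,fy=5,interpolation=2)); print(x-80,y-60)
```

```text
[ 548.29504799 -241.79663638  151.21292449] [ 3.14155715e+00 -1.40560857e-04  1.41795154e-01]
[325.58226877 228.57816715]
245 168
```

View pics/w2z.png

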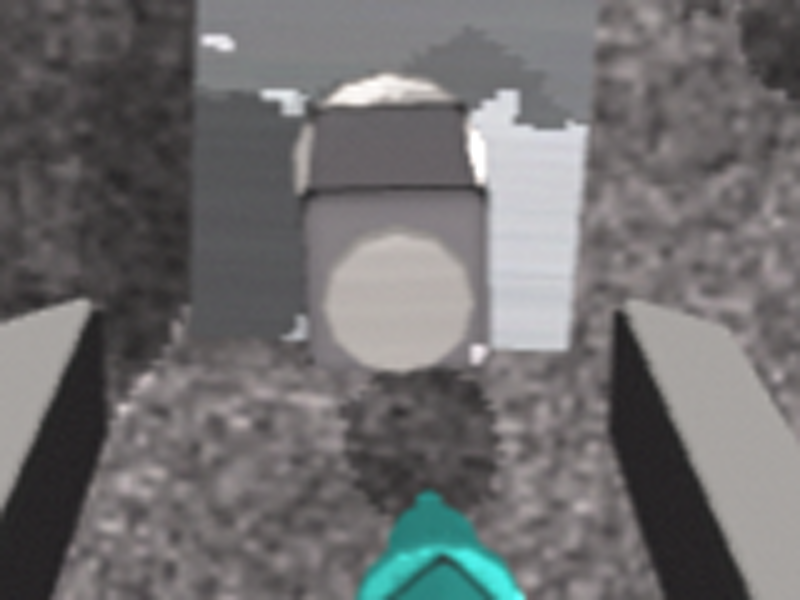

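Call:
carry_out(deltas=[{"dp":[0,4.6,10],"roll":0,"gripper":0.3},{"dp":[0,4.6,40],"roll":0,"gripper":0.3},{"dp":[0,4.6,65],"roll":0,"gripper":0.3},{"dp":[0,4.6,75],"roll":0,"gripper":0.3},{"dp":[0,4.6,75],"roll":0,"gripper":0.3},{"dp":[0,4.6,75],"roll":0,"gripper":-1},{"dp":[0,4.6,75],"roll":0,"gripper":-1},{"dp":[0,4.6,75],"roll":0,"gripper":-1},{"dp":[0,4.6,75],"roll":0,"gripper":-1},{"dp":[0,4.6,75],"roll":0,"gripper":-1}], newtons=30)

```text
clock: 4.6
eef_pos: [549.2, -247.0, 76.3]
eef_rot: [3.141, -0.001, 0.141]
wrist_force: [-0.5, -0.2, 0.0]
finger_gap: 31.2
finger_force: 0.0
```

Call:
carry_out(deltas=[{"dp":[0,0,0],"roll":0,"gripper":-1},{"dp":[0,0,0],"roll":0,"gripper":-1},{"dp":[0,0,0],"roll":0,"gripper":-1},{"dp":[0,0,0],"roll":0,"gripper":-1}])

```text
clock: 4.93
eef_pos: [549.1, -246.9, 76.0]
eef_rot: [3.141, -0.001, 0.141]
wrist_force: [-1.9, 0.2, 6.5]
finger_gap: 25.7
finger_force: 29.8
```

Call:
carry_out(deltas=[{"dp":[0,0,-15],"roll":0,"gripper":-1},{"dp":[0,0,-40],"roll":0,"gripper":-1},{"dp":[0,0,-70],"roll":0,"gripper":-1},{"dp":[0,0,-90],"roll":0,"gripper":-1},{"dp":[5,-25,-90],"roll":0,"gripper":-1},{"dp":[13,-65,-90],"roll":0,"gripper":-1},{"dp":[21,-105,-90],"roll":0,"gripper":-1},{"dp":[29,-145,-90],"roll":0,"gripper":-1},{"dp":[37,-185,-90],"roll":0,"gripper":-1},{"dp":[44,-222,-90],"roll":0,"gripper":-1},{"dp":[50,-249,-90],"roll":0,"gripper":-1},{"dp":[50,-249,-90],"roll":0,"gripper":-1}])

```text
clock: 5.93
eef_pos: [563.2, 11.3, 165.1]
eef_rot: [-3.141, 0.001, 0.145]
wrist_force: [0.2, -0.1, -1.8]
finger_gap: 26.1
finger_force: 29.8
```

Run:
```python
from h import *
s=read_state();print(s["eef_pos"],s["eef_rot"],s["finger_gap"],s["wrist_force"],s["finger_force"])
C=cam("wrist"); im=viewer.camera("wrist"); T=s["eef_pos"]
print("tip pred",pix(C,T+[0,0,-67]),"block",pix(C,[563.5,7.5,18]))
cv2.imwrite("pics/w3.png",im[:,:,::-1])
for l in("test_block","block_mark"):
  for d in models.cut_out("wrist",l)[:2]:
    b=d["box"]; r=np.argwhere(d["region"]); print(l,d["p"],b)
```

```text
[563.18548995  11.3175661  165.07199631] [-3.14058827e+00  6.32684276e-04  1.44912112e-01] 26.1239765538325 [ 0.1751787  -0.07460386 -1.7990729 ] 29.810583293437958
tip pred [317.70864261 209.41251491] block [321.16140682 186.52863038]
test_block 0.72 [284.6, 152.9, 350.3, 213.5]
block_mark 0.93 [286.7, 150.4, 352.3, 216.3]
```

View pics/w3.png

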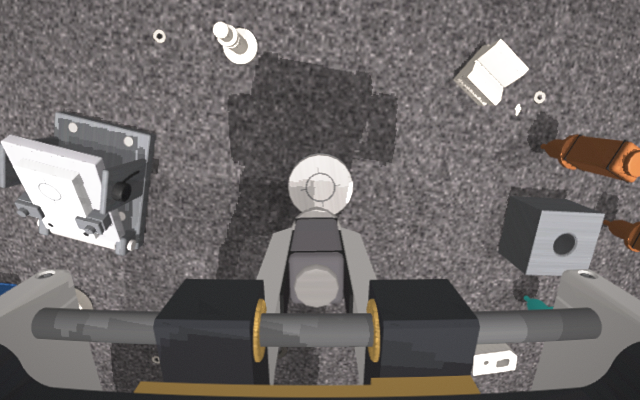

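Call:
carry_out(deltas=[{"dp":[0,0,10],"roll":0,"gripper":-1},{"dp":[0,0,35],"roll":0,"gripper":-1},{"dp":[0,0,60],"roll":0,"gripper":-1},{"dp":[0,0,75],"roll":0,"gripper":-1},{"dp":[0,0,80],"roll":0,"gripper":-1},{"dp":[0,0,83],"roll":0,"gripper":-1},{"dp":[0,0,85],"roll":0,"gripper":-1},{"dp":[0,0,86],"roll":0,"gripper":-1},{"dp":[0,0,86],"roll":0,"gripper":-1},{"dp":[0,0,86],"roll":0,"gripper":-1}])

```text
clock: 6.92
eef_pos: [563.9, 6.6, 80.3]
eef_rot: [3.141, -0.002, 0.141]
wrist_force: [-1.3, -1.7, 1.5]
finger_gap: 25.7
finger_force: 29.8
```

Call:
carry_out(deltas=[{"dp":[0,0,0],"roll":0,"gripper":-1},{"dp":[0,0,0],"roll":0,"gripper":-1},{"dp":[0,0,0],"roll":0,"gripper":-1},{"dp":[0,0,0],"roll":0,"gripper":-1},{"dp":[0,0,0],"roll":0,"gripper":-1},{"dp":[0,0,0],"roll":0,"gripper":-1},{"dp":[0,0,0],"roll":0,"gripper":-1},{"dp":[0,0,0],"roll":0,"gripper":-1},{"dp":[0,0,0],"roll":0,"gripper":-1},{"dp":[0,0,0],"roll":0,"gripper":-1},{"dp":[0,0,0],"roll":0,"gripper":-1},{"dp":[0,0,0],"roll":0,"gripper":-1}])

```text
clock: 7.92
eef_pos: [563.5, 6.8, 79.5]
eef_rot: [-3.142, -0.0, 0.141]
wrist_force: [1.5, -1.4, 1.2]
finger_gap: 26.1
finger_force: 29.8
```

Run:
```python
from h import *
for _ in range(4):
    viewer.camera("side"); s=read_state(); print(s["eef_pos"],s["wrist_force"])
```

```text
[563.49425688   6.80425232  79.46483737] [ 1.13251379 -1.20550215  1.8006743 ]
[563.51000795   6.79709075  79.46739179] [ 1.17071062 -0.11823805  1.30075645]
[563.50727484   6.80507333  79.48686246] [ 1.37286393 -1.22567398  1.89784721]
[563.50358034   6.8021106   79.48502318] [ 1.96899101 -0.45839683  1.89766153]
```

Call:
carry_out(deltas=[{"dp":[0,0,-15],"roll":0,"gripper":-1},{"dp":[0,0,-50],"roll":0,"gripper":-1},{"dp":[0,0,-85],"roll":0,"gripper":-1},{"dp":[-4,-25,-115],"roll":0,"gripper":-1},{"dp":[-9,-62,-130],"roll":0,"gripper":-1},{"dp":[-14,-100,-130],"roll":0,"gripper":-1},{"dp":[-20,-140,-130],"roll":0,"gripper":-1},{"dp":[-26,-180,-130],"roll":0,"gripper":-1},{"dp":[-30,-210,-130],"roll":0,"gripper":-1},{"dp":[-32,-225,-130],"roll":0,"gripper":-1},{"dp":[-32,-225,-130],"roll":0,"gripper":-1},{"dp":[-32,-225,-130],"roll":0,"gripper":-1}])

```text
clock: 9.12
eef_pos: [499.6, 225.4, 208.9]
eef_rot: [3.141, 0.001, 0.142]
wrist_force: [0.3, 0.6, -1.8]
finger_gap: 25.8
finger_force: 29.8
```

Run:
```python
from h import *
import pickle
s=read_state();print(s["eef_pos"],s["eef_rot"],s["wrist_force"])
C=cam("wrist",s); im=viewer.camera("wrist"); pickle.dump(s,open("s4.pkl","wb"))
cv2.imwrite("pics/w4.png",im[:,:,::-1])
p=pix(C,[542,252,70]).astype(int); print(p)
x0=max(p[0]-80,0);y0=max(p[1]-65,0);print(x0,y0)
a=cv2.resize(im[y0:y0+120,x0:x0+160,::-1],None,fx=5,fy=5,interpolation=2)
cv2.imwrite("pics/w4z.png",a)
```

```text
[499.62733043 225.37655379 208.8797445 ] [3.14127450e+00 1.49676034e-03 1.42322473e-01] [ 0.25575769  0.55799521 -1.83261212]
[296 142]
216 77
```

View pics/w4z.png

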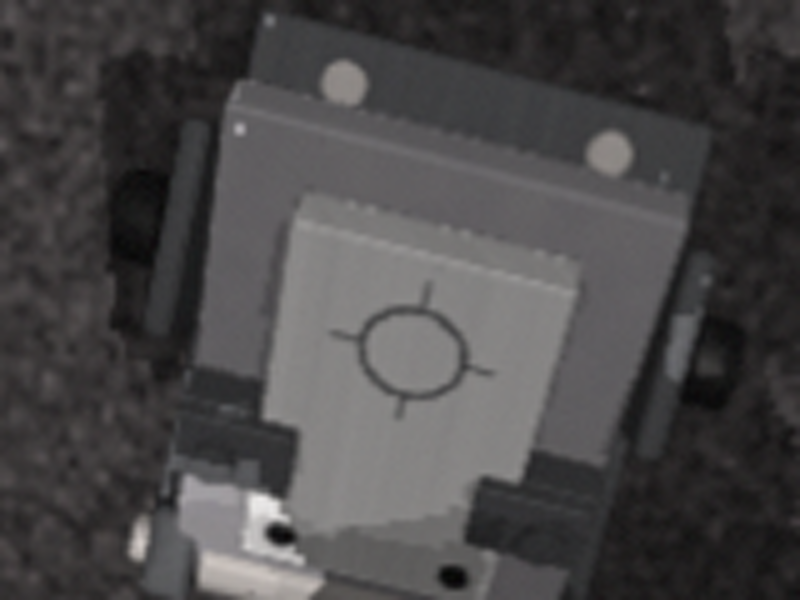

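Run:
```python
import cv2,numpy as np
o=np.zeros((560,800,3),np.uint8)
r=lambda f,y,x,h,w,k:cv2.resize(cv2.imread(f"pics/{f}.png")[y:y+h,x:x+w],None,fx=k,fy=k,interpolation=2)
a=r("w3",125,0,130,120,4);o[:a.shape[0],:a.shape[1]]=a
b=r("side0",152,280,46,52,6);o[:276,485:797]=b
c=r("top0",170,208,56,62,5);o[280:560,485:795]=c
cv2.imwrite("pics/comp.png",o)
```

```text
(no output)
```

View pics/comp.png

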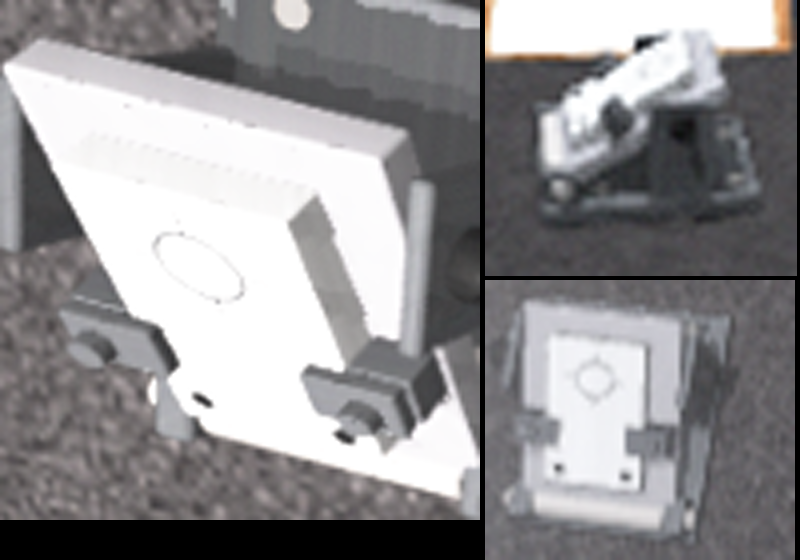

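The composite shows the plate in three views. In w3 the mark is at about (49,191) and the top-right corner at (72,180). In the top view the mark is at (230,190), with all four plate corners visible. I'll fit the plate pose to these.

```bash
cat > fit.py <<'E'
from h import *
import pickle
from scipy.optimize import least_squares
s4=pickle.load(open("s4.pkl","rb"))
s3=dict(eef_pos=np.array([563.1855,11.3176,165.072]),eef_rot=np.array([-3.14058827,6.3268e-4,.144912]))
C4,C3,CT=cam("wrist",s4),cam("wrist",s3),cam("top")
z4=lambda x,y:(x/5-.4+216,y/5-.4+77)
O=[(C4,(0,0),z4(413,352),1),(C4,(22,27),z4(295,220),1),(C4,(22,-27),z4(575,292),1),
(C3,(0,0),(49.4,191.4),1),(C3,(22,-27),(72,180.1),1),(C3,(22,27),(18.5,166),2),
(CT,(0,0),(230,189.6),1),(CT,(22,27),(220.8,180.4),1),(CT,(22,-27),(239.6,181.8),1),(CT,(-62,-27),(239,211.6),1),(CT,(-62,27),(219.6,209.2),1)]
def P(p,a):
    R=Rot.from_euler("ZY",[p[3],-p[4]]).as_matrix(); return p[:3]+R@[a[0],a[1],0]
f=lambda p:np.concatenate([(pix(C,P(p,a))-m)/w for C,a,m,w in O])
r=least_squares(f,[542,252,70,-.1,.4],loss="soft_l1",x_scale=[10,10,10,.1,.1])
np.set_printoptions(precision=2,suppress=True); print(r.x); print(f(r.x).reshape(-1,2)); J=r.jac; print(np.sqrt(np.diag(np.linalg.inv(J.T@J))))
E
python3 fit.py
```

```text
[539.31 249.21  80.36  -0.11   0.48]
[[ 0.53  0.31]
 [-0.3  -0.19]
 [ 1.16  0.25]
 [ 1.1  -0.61]
 [-0.44 -0.31]
 [-2.51 -0.64]
 [-0.54  0.25]
 [-0.92  0.58]
 [-0.18  1.44]
 [-0.52  0.64]
 [-0.18  0.78]]
[0.54 0.71 1.57 0.02 0.05]
```

Call:
carry_out(deltas=[{"dp":[0,25,0],"roll":-7,"gripper":-1},{"dp":[-2,63,0],"roll":-14,"gripper":-1},{"dp":[-4,101,0],"roll":-21,"gripper":-1},{"dp":[-6,139,0],"roll":-28,"gripper":-1},{"dp":[-8,177,0],"roll":-35,"gripper":-1},{"dp":[-9,215,10],"roll":-42,"gripper":-1},{"dp":[-10,253,20],"roll":-49,"gripper":-1},{"dp":[-11,291,30],"roll":-56,"gripper":-1},{"dp":[-12,329,40],"roll":-63,"gripper":-1},{"dp":[-13,365,50],"roll":-70,"gripper":-1},{"dp":[-14,395,57],"roll":-77,"gripper":-1},{"dp":[-15,414,57],"roll":-84,"gripper":-1}])

```text
clock: 10.17
eef_pos: [541.8, -191.6, 150.2]
eef_rot: [-3.139, -0.001, 1.547]
wrist_force: [0.1, 0.6, -2.7]
finger_gap: 26.1
finger_force: 29.8
```

Call:
carry_out(deltas=[{"dp":[0,0,0],"roll":-3,"gripper":-1},{"dp":[0,0,0],"roll":-3,"gripper":-1},{"dp":[0,0,0],"roll":-3,"gripper":-1}])

```text
clock: 10.42
eef_pos: [542.8, -187.8, 152.2]
eef_rot: [-3.141, -0.0, 1.593]
wrist_force: [-0.2, -0.0, -1.4]
finger_gap: 25.8
finger_force: 29.8
```

Call:
carry_out(deltas=[{"dp":[0,0,20],"roll":-4,"gripper":-1},{"dp":[0,0,45],"roll":-4,"gripper":-1},{"dp":[0,0,60],"roll":-4,"gripper":-1},{"dp":[0,0,60],"roll":-4,"gripper":-1},{"dp":[0,0,60],"roll":-4,"gripper":-1}], newtons=8)

```text
clock: 10.83
eef_pos: [543.3, -186.6, 92.6]
eef_rot: [-3.141, -0.0, 1.666]
wrist_force: [0.5, 0.0, -0.6]
finger_gap: 26.0
finger_force: 8.0
```

Call:
carry_out(deltas=[{"dp":[-8,0,0],"roll":0,"gripper":-1},{"dp":[-14,0,0],"roll":0,"gripper":-1},{"dp":[-18,0,0],"roll":0,"gripper":-1},{"dp":[-22,0,0],"roll":0,"gripper":-1},{"dp":[-26,0,0],"roll":0,"gripper":-1},{"dp":[-30,0,0],"roll":0,"gripper":-1},{"dp":[-34,0,0],"roll":0,"gripper":-1},{"dp":[-38,0,0],"roll":0,"gripper":-1},{"dp":[-41,0,0],"roll":0,"gripper":-1},{"dp":[-43.5,0,0],"roll":0,"gripper":-1},{"dp":[-43.5,0,0],"roll":0,"gripper":-1}])

```text
clock: 11.75
eef_pos: [547.4, -230.7, 92.2]
eef_rot: [-3.141, -0.0, 1.667]
wrist_force: [0.3, 0.6, -3.1]
finger_gap: 26.1
finger_force: 8.0
```

Run:
```python
from h import *
s=read_state();print(s["eef_pos"],s["eef_rot"],s["wrist_force"],s["moment"],s["finger_gap"],s["finger_force"])
im=viewer.camera("wrist"); cv2.imwrite("pics/w5.png",im[:,:,::-1])
for c in("side","wrist"):
    if c=="side": viewer.camera(c)
    for d in models.cut_out(c,"probe_grip")[:3]: print(c,d["p"],d["box"])
C=cam("wrist",s); th=.47; R=Rot.from_euler("xyz",s["eef_rot"]).as_matrix()
g=s["eef_pos"]+R@[0,0,-19]
for t in(0,.3,.4,.47,.55):
    ax=R@[-np.sin(t),0,-np.cos(t)]; print(t,pix(C,g+ax*32), pix(C,g-ax*86))
```

```text
[ 547.40774688 -230.69333151   92.18624245] [-3.14104298e+00 -1.20635208e-04  1.66655945e+00] [ 0.29650018  0.58053222 -3.08435985] [ 0.18131027  0.04990424 -0.0243099 ] 26.061150466658557 7.99977108836174
side 0.64 [358.9, 244.5, 370.3, 279.5]
side 0.62 [313.6, 236.0, 323.0, 269.3]
side 0.55 [339.8, 216.7, 350.9, 240.0]
wrist 0.84 [307.4, 304.4, 346.7, 389.2]
wrist 0.82 [126.4, 234.2, 215.6, 311.5]
wrist 0.81 [416.7, 205.5, 506.8, 292.9]
0 [314.86950395 289.61932523] [315.36695382 210.58778493]
0.3 [314.86825978 305.75211802] [315.39412001 180.79359593]
0.4 [314.87252003 309.8685646 ] [315.39924995 171.22089408]
0.47 [314.87676424 312.33395696] [315.40155218 164.65026838]
0.55 [314.88279507 314.7213813 ] [315.40279974 157.28973325]
```

Call:
carry_out(deltas=[{"dp":[0,0,0],"roll":0,"gripper":-1},{"dp":[5,0,0],"roll":0,"gripper":-1},{"dp":[25,0,0],"roll":0,"gripper":-1},{"dp":[50,0,-10],"roll":0,"gripper":-1},{"dp":[70,0,-40],"roll":0,"gripper":-1},{"dp":[80,0,-80],"roll":0,"gripper":-1},{"dp":[80,0,-80],"roll":0,"gripper":-1},{"dp":[80,0,-80],"roll":0,"gripper":-1}], newtons=35)

```text
clock: 12.62
eef_pos: [540.8, -150.2, 174.7]
eef_rot: [3.138, 0.002, 1.668]
wrist_force: [-0.1, -0.9, -1.9]
finger_gap: 25.9
finger_force: 35.0
```

Run:
```python
from h import *
s=read_state();print(s["eef_pos"],s["eef_rot"],s["wrist_force"],s["finger_gap"],s["finger_force"])
im=viewer.camera("wrist"); cv2.imwrite("pics/w5.png",im[:,:,::-1]); z=cv2.resize(im[100:400,240:400,::-1],None,fx=2,fy=2,interpolation=2)
sd=viewer.camera("side"); 
Cs=cam("side"); p=pix(Cs,s["eef_pos"]).astype(int); print(p)
b=cv2.resize(sd[p[1]-45:p[1]+45,p[0]-45:p[0]+45,::-1],None,fx=5,fy=5,interpolation=2)
o=np.zeros((600,780,3),np.uint8); o[:,:320]=z; o[:450,325:775]=b; cv2.imwrite("pics/c5.png",o)
```

```text
[ 540.77914778 -150.17263006  174.66623649] [3.13754266e+00 2.03009081e-03 1.66802220e+00] [-0.08207527 -0.8860356  -1.8880641 ] 25.917724799926873 34.99953210353851
[335 192]
```

View pics/c5.png

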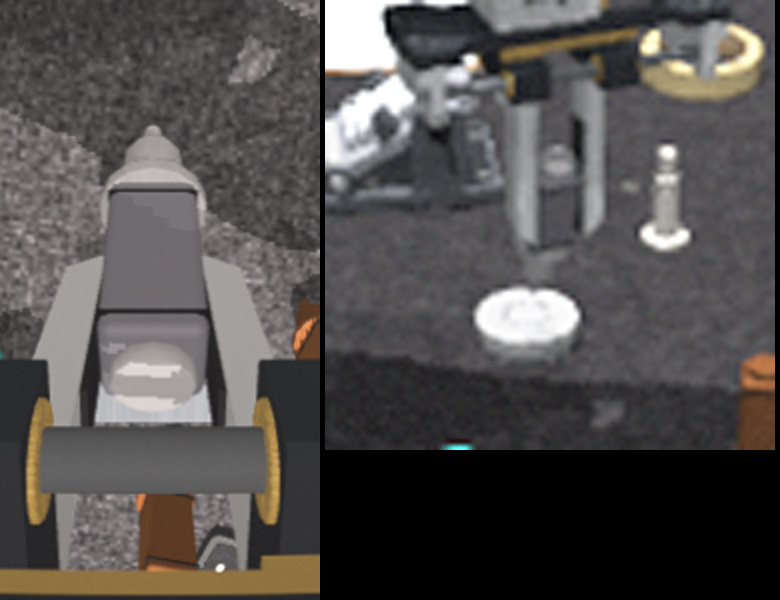

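The wrist picture shows the probe tilted in the grip: tip at (316.5,163), front grip edges at rows 195 and 256, cap centre at about row 288. I'll fit its tilt and offset in the tool plane.

```bash
cat > tl.py <<'E'
from h import *
from scipy.optimize import least_squares
p=viewer.camera_params("wrist"); T=p["T_tool_cam"]; C=(T[:3,:3],T[:3,3],200/np.tan(np.radians(p["fovy"]/2)),p)
# probe centre c=(cx,cz) in tool, axis a=(-sin t, -cos t) to rear, front normal n=(cos t,-sin t)
def rows(q):
    cx,cz,t=q; a=np.array([-np.sin(t),-np.cos(t)]); n=np.array([np.cos(t),-np.sin(t)])
    P=lambda s,m,: pix(C,[ (np.array([cx,cz])+a*s+n*m)[0],0,(np.array([cx,cz])+a*s+n*m)[1]])[1]
    tip=min(P(-79+3*np.cos(k)*-1,3*np.sin(k)) for k in np.linspace(-.5,2,30))
    return np.array([tip,P(30,13),P(-30,13),P(36,0)])
def w(q):
    cx,cz,t=q; a=np.array([-np.sin(t),-np.cos(t)]); n=np.array([np.cos(t),-np.sin(t)])
    f=lambda s,m,h:[pix(C,[*(np.array([cx,cz])+a*s+n*m)[:1],y,(np.array([cx,cz])+a*s+n*m)[1]])[0] for y in(-h,h)]
    return [np.ptp(f(30,13,13)),np.ptp(f(-30,13,13))]
obs=np.array([163.3,256,195,288]); wo=[54.5,44.5]
np.set_printoptions(precision=2,suppress=True)
F=lambda q:np.r_[rows(q)-obs,(np.array(w(q))-wo)*1]
r=least_squares(F,[0,-15,.47],x_scale=[5,5,.1]); print(r.x,F(r.x))
print("upright",rows([0,-15,0]),"nominal",rows([0,-15,.47]))
E
python3 tl.py
```

```text
[ 8.   -8.88  0.33] [ 2.91  2.8  -4.89 -0.89  0.53 -3.01]
upright [207.97 257.69 215.93 289.62] nominal [165.32 289.5  201.59 315.01]
```

Run:
```python
import cv2
for f in("w3","w4","w5"):
    g=cv2.cvtColor(cv2.imread(f"pics/{f}.png"),6)[150:312,313:320].mean(1).astype(int)
    print(f); [print(150+i,*g[i:i+20]) for i in range(0,162,20)]
```

```text
w3
150 75 72 76 94 130 173 231 242 242 241 241 241 241 241 241 241 240 236 233 233
170 234 234 224 188 189 216 233 239 238 238 229 209 211 212 211 212 210 199 203 204
190 204 203 203 203 203 208 209 210 207 179 148 162 198 202 202 202 184 139 130 148
210 206 184 169 167 167 168 167 107 56 89 94 94 94 94 94 94 94 94 94 94
230 93 94 95 94 94 95 94 94 94 94 95 94 95 94 94 94 95 94 95 95
250 85 41 76 94 95 100 107 112 117 117 118 119 120 120 123 131 138 142 150 172
270 182 178 174 172 170 168 168 169 170 171 172 169 167 166 167 166 166 167 168 170
290 169 167 167 167 166 166 165 167 168 168 170 171 170 168 168 166 150 101 69 71
310 73 69
w4
150 131 120 127 131 132 132 132 131 131 132 131 131 132 131 132 132 132 132 132 132
170 132 133 112 71 50 54 56 51 50 50 46 40 40 40 38 38 43 68 88 89
190 87 88 86 85 83 82 80 80 80 80 81 90 104 109 104 95 80 65 64 72
210 91 94 87 85 84 85 84 52 22 41 45 44 43 44 44 45 44 45 44 44
230 43 44 44 45 44 45 44 45 45 44 44 45 44 45 45 44 44 44 45 45
250 38 16 35 45 44 47 52 54 56 57 57 57 58 58 60 65 68 70 74 86
270 92 90 88 86 85 85 85 85 86 86 87 85 84 84 84 83 84 84 85 86
290 85 84 83 83 83 83 83 84 84 85 85 86 85 85 84 84 74 48 35 35
310 34 31
w5
150 80 85 86 83 78 76 74 71 65 62 66 71 88 139 156 150 149 142 155 157
170 158 158 158 159 160 161 161 161 159 154 160 163 164 168 187 190 189 189 189 190
190 188 144 122 117 79 51 112 119 118 118 118 118 118 113 113 113 113 112 108 108
210 109 108 109 109 109 108 108 109 109 108 108 108 108 108 108 108 108 108 109 108
230 108 108 109 108 108 108 108 108 109 108 108 108 108 108 108 108 108 108 109 108
250 108 108 109 108 71 36 60 108 109 108 108 114 120 126 132 135 131 127 122 118
270 121 135 143 149 153 157 159 161 163 166 171 172 190 218 216 215 217 213 189 164
290 161 163 163 163 164 164 162 162 185 209 213 214 215 214 214 205 194 190 191 192
310 189 133
```

```bash
cat > tl2.py <<'E'
from h import *
from scipy.optimize import least_squares, brentq
p=viewer.camera_params("wrist"); T=p["T_tool_cam"]; C=(T[:3,:3],T[:3,3],200/np.tan(np.radians(p["fovy"]/2)),p)
def P(q,s,m):
    cx,cz,t=q; return pix(C,[cx-np.sin(t)*s+np.cos(t)*m,0,cz-np.cos(t)*s-np.sin(t)*m])[1]
up=[0,-15,0]
s1=brentq(lambda s:P(up,s,13)-218,-60,20); s2=brentq(lambda s:P(up,s,13)-251,-20,60); rc=brentq(lambda m:P(up,36,-m)-306.5,0,30)
tip=lambda q:min(P(q,-79-3*np.cos(k),3*np.sin(k)) for k in np.linspace(-.5,2,30))
print(s1,s2,rc)
obs=np.array([163,195,255,304.5])
F=lambda q:np.array([tip(q),P(q,s1,13),P(q,s2,13),P(q,36,-rc)])-obs
for fixed in (None,0):
    r=least_squares(F,[0,-15,.45],x_scale=[5,5,.1]); print(r.x.round(3),F(r.x).round(2))
g=lambda t:F([0-4*0+(-np.sin(t))*(-4),-19+4*np.cos(t),t]).round(1)
for t in(.3,.35,.4,.45,.5): print(t,g(t))
E
python3 tl2.py
```

```text
-25.946871429257026 22.751457707169312 8.888096284833031
[  6.592 -10.06    0.385] [-0.03  0.05 -0.03  0.01]
[  6.592 -10.06    0.385] [-0.03  0.05 -0.03  0.01]
0.3 [15.8 12.8 10.4 13.2]
0.35 [11.1 11.5 12.8 14.4]
0.4 [ 6.4 10.2 15.1 15.4]
0.45 [ 1.8  9.  17.5 16.3]
0.5 [-2.7  7.9 19.7 16.9]
```

```bash
cat > el.py <<'E'
from h import *; import pickle
s4=pickle.load(open("s4.pkl","rb")); C=cam("wrist",s4)
g=cv2.cvtColor(cv2.imread("pics/w4.png"),6); k=8; x0,y0=280,130
z=cv2.resize(g[y0:y0+36,x0:x0+40],None,fx=k,fy=k,interpolation=cv2.INTER_CUBIC).astype(float)
c=np.array([(298.2-x0+.5)*k,(147-y0+.5)*k]); pts=[]
for it in range(3):
    pts=[]
    for a in np.radians(np.arange(0,360,4)):
        r=np.arange(55,100,.5); v=cv2.remap(z.astype(np.float32),(c[0]+r*np.cos(a)).astype(np.float32)[None],(c[1]+r*np.sin(a)).astype(np.float32)[None],1)[0]
        w=np.clip(np.median(v)-v-5,0,None); 
        if w.sum()>20: pts.append((c[0]+np.cos(a)*(r@w)/w.sum(),c[1]+np.sin(a)*(r@w)/w.sum()))
    e=cv2.fitEllipse(np.float32(pts)); c=np.array(e[0])
print(len(pts),[c/k-.5+[x0,y0]],np.array(e[1])/k,e[2],e[1][0]/e[1][1])
M=np.array([539.3,249.2,80.4])
for t in(.3,.35,.4,.45,.5,.55):
    for yaw in(-.11,):
        R=Rot.from_euler("ZY",[yaw,-t]).as_matrix()
        q=np.float32([pix(C,M+R@[10*np.cos(a),10*np.sin(a),0]) for a in np.linspace(0,6.2,60)])
        e=cv2.fitEllipse(q*8); print(t,np.array(e[1])/8,e[2],e[1][0]/e[1][1])
E
python3 el.py
```

```text
90 [array([297.98571014, 147.11196899])] [17.07972336 20.90434265] 106.8301010131836 0.8170418770397091
0.3 [19.10704422 20.97455406] 110.75355529785156 0.9109630728544463
0.35 [18.65083694 20.97240067] 109.70506286621094 0.889303863789607
0.4 [18.14738083 20.97084999] 108.90242004394531 0.8653621973730226
0.45 [17.5980835  20.96972847] 108.26985168457031 0.8392137037633649
0.5 [17.00442886 20.96891403] 107.75863647460938 0.8109351222285389
0.55 [16.36796951 20.96831894] 107.33695220947266 0.7806047571287527
```

Call:
carry_out(deltas=[{"dp":[0,0,30],"roll":0,"gripper":-1},{"dp":[-20,0,60],"roll":0,"gripper":-1},{"dp":[-50,0,80],"roll":0,"gripper":-1},{"dp":[-68,0,80],"roll":0,"gripper":-1},{"dp":[-76,0,80],"roll":0,"gripper":-1},{"dp":[-80,0,80],"roll":0,"gripper":-1},{"dp":[-83,0,80],"roll":0,"gripper":-1},{"dp":[-85.5,0,80],"roll":0,"gripper":-1},{"dp":[-87.5,0,80],"roll":0,"gripper":-1},{"dp":[-87.5,0,80],"roll":0,"gripper":-1}], newtons=15)

```text
clock: 13.55
eef_pos: [548.5, -237.2, 92.7]
eef_rot: [3.141, -0.0, 1.668]
wrist_force: [-0.4, 3.5, -1.7]
finger_gap: 25.9
finger_force: 15.0
```

Call:
carry_out(deltas=[{"dp":[0,0,0],"roll":0,"gripper":-1},{"dp":[5,0,0],"roll":0,"gripper":-1},{"dp":[25,0,0],"roll":0,"gripper":-1},{"dp":[50,0,-10],"roll":0,"gripper":-1},{"dp":[75,0,-40],"roll":0,"gripper":-1},{"dp":[85,0,-80],"roll":0,"gripper":-1},{"dp":[85,0,-80],"roll":0,"gripper":-1},{"dp":[85,0,-80],"roll":0,"gripper":-1}], newtons=35)

```text
clock: 14.22
eef_pos: [541.3, -152.9, 175.0]
eef_rot: [3.137, 0.003, 1.668]
wrist_force: [0.4, -0.2, -2.0]
finger_gap: 26.0
finger_force: 35.0
```

Run:
```python
from h import *
s=read_state();print(s["eef_pos"],s["eef_rot"],s["wrist_force"],s["finger_gap"],s["finger_force"])
im=viewer.camera("wrist"); cv2.imwrite("pics/w6.png",im[:,:,::-1])
g=cv2.cvtColor(cv2.imread("pics/w6.png"),6)[140:312,313:320].mean(1).astype(int)
[print(140+i,*g[i:i+20]) for i in range(0,172,20)]
```

```text
[ 541.27022993 -152.93608842  175.00703835] [3.13659720e+00 3.08084785e-03 1.66810195e+00] [ 0.36822704 -0.21084958 -1.99672828] 25.977738768337897 34.99949097633362
140 77 79 82 85 87 86 79 77 82 86 83 78 75 78 126 158 161 160 154 142
160 150 160 162 162 163 163 163 163 164 164 165 160 152 151 161 165 167 169 172 186
180 188 186 186 186 187 186 160 122 121 121 58 62 117 122 121 121 121 121 122 122
200 122 121 121 120 120 121 121 119 111 110 110 110 110 111 110 110 110 110 110 110
220 110 110 110 110 110 110 110 110 110 110 110 110 110 110 110 110 110 110 110 110
240 109 110 109 110 110 110 110 110 110 111 110 110 111 109 56 34 61 109 111 110
260 110 114 119 126 131 135 132 128 123 118 118 131 145 150 154 157 160 162 163 165
280 168 187 218 217 214 213 211 193 165 160 159 161 160 161 161 161 170 194 208 210
300 211 213 212 207 197 191 192 191 150 117 115 111
```

```bash
sed -i 's/^obs=.*/obs=np.array([154.2,190.5,255,303.7])/' tl2.py
cat >> tl2.py <<'E'
cx,cz,t=r.x; M=np.array([539.3,249.2,80.4]); ps=-.11; T_=.485
R=Rot.from_euler("ZY",[ps,-T_]).as_matrix(); n=R[:,2]; ex=np.array([np.cos(ps),np.sin(ps),0])
off=ex*(cx+82*np.sin(t))-np.array([0,0,1])*(cz+82*np.cos(t))
for pr in(5,-10,-40): print(pr,(M-n*pr-off).round(1))
print("n",n.round(3))
E
python3 tl2.py
```

```text
-25.94798335699557 22.751228374642725 8.888095456915872
[  9.083 -11.685   0.45 ] [ 0.06 -0.1   0.08 -0.03]
[  9.083 -11.685   0.45 ] [ 0.06 -0.1   0.08 -0.03]
0.3 [24.6 17.3 10.4 14. ]
0.35 [19.9 16.  12.8 15.2]
0.4 [15.2 14.7 15.1 16.2]
0.45 [10.6 13.5 17.5 17.1]
0.5 [ 6.1 12.4 19.7 17.7]
5 [497.1 253.9 138.1]
-10 [490.2 254.6 151.4]
-40 [476.3 256.2 177.9]
n [-0.463  0.051  0.885]
```

Call:
carry_out(deltas=[{"dp":[10,0,-15],"roll":7,"gripper":-1},{"dp":[35,-2,-30],"roll":14,"gripper":-1},{"dp":[65,-4,-43],"roll":21,"gripper":-1},{"dp":[95,-6,-43],"roll":28,"gripper":-1},{"dp":[125,-8,-43],"roll":35,"gripper":-1},{"dp":[155,-10,-43],"roll":42,"gripper":-1},{"dp":[185,-12,-43],"roll":49,"gripper":-1},{"dp":[215,-14,-43],"roll":56,"gripper":-1},{"dp":[245,-16,-43],"roll":63,"gripper":-1},{"dp":[275,-18,-43],"roll":70,"gripper":-1},{"dp":[300,-19,-43],"roll":77,"gripper":-1},{"dp":[320,-20,-43],"roll":84,"gripper":-1}], newtons=50)

```text
clock: 15.27
eef_pos: [489.0, 164.7, 213.9]
eef_rot: [3.141, 0.002, 0.195]
wrist_force: [0.3, -1.0, -2.4]
finger_gap: 25.9
finger_force: 50.0
```

Call:
carry_out(deltas=[{"dp":[0,0,0],"roll":6,"gripper":-1},{"dp":[0,0,0],"roll":12,"gripper":-1},{"dp":[0,0,0],"roll":17.5,"gripper":-1},{"dp":[0,0,0],"roll":17.5,"gripper":-1},{"dp":[0,0,0],"roll":17.5,"gripper":-1}])

```text
clock: 15.68
eef_pos: [489.5, 163.0, 214.4]
eef_rot: [3.141, 0.001, -0.102]
wrist_force: [0.7, 0.8, -2.6]
finger_gap: 25.6
finger_force: 50.0
```

Call:
carry_out(deltas=[{"dp":[-5,-20,0],"roll":0.4,"gripper":-1},{"dp":[-14,-55,0],"roll":0.4,"gripper":-1},{"dp":[-20,-82,10],"roll":0.4,"gripper":-1},{"dp":[-22.5,-91.5,20],"roll":0.4,"gripper":-1},{"dp":[-22.5,-91.5,26],"roll":0.4,"gripper":-1},{"dp":[-22.5,-91.5,26],"roll":0.4,"gripper":-1},{"dp":[-22.5,-91.5,26],"roll":0.4,"gripper":-1}])

```text
clock: 16.27
eef_pos: [476.9, 255.7, 189.0]
eef_rot: [3.141, 0.001, -0.111]
wrist_force: [1.0, -0.3, -2.2]
finger_gap: 25.7
finger_force: 50.0
```

Run:
```python
from h import *
s=read_state();print(s["eef_pos"],s["eef_rot"],s["wrist_force"],s["finger_gap"],s["finger_force"])
C=cam("wrist",s); print("mark",pix(C,[539.3,249.2,80.4]))
im=viewer.camera("wrist"); cv2.imwrite("pics/w7.png",im[:,:,::-1]); z=cv2.resize(im[80:240,240:400,::-1],None,fx=3.5,fy=3.5,interpolation=2); cv2.imwrite("pics/w7z.png",z)
g=cv2.cvtColor(im,7)[140:312,313:320].mean(1).astype(int)
[print(140+i,*g[i:i+20]) for i in range(0,172,20)]
```

```text
[476.87809536 255.71249407 189.03542725] [ 3.14076800e+00  8.01814138e-04 -1.11244292e-01] [ 1.01481879 -0.3196166  -2.17973188] 25.739640353801587 49.99919414520264
mark [317.14747487 126.74792013]
140 125 125 125 131 132 132 132 132 133 132 132 132 133 132 109 102 96 91 89 79
160 81 89 90 91 91 91 92 93 92 93 93 88 87 87 91 93 96 97 99 112
180 116 113 113 113 113 113 95 68 66 66 29 31 64 67 67 66 67 67 67 66
200 66 66 66 66 66 67 64 64 65 65 63 62 62 61 63 63 65 65 66 65
220 64 62 61 61 62 62 61 62 62 62 56 52 51 51 51 52 52 51 52 51
240 51 52 51 51 51 52 51 51 51 51 51 52 53 50 23 11 26 51 52 51
260 52 53 56 59 62 65 63 61 59 56 56 63 69 73 74 77 78 79 81 81
280 82 83 82 81 80 79 80 81 80 78 78 78 79 79 79 78 78 77 77 77
300 79 79 79 76 68 61 58 60 65 63 60 57
```

View pics/w7z.png

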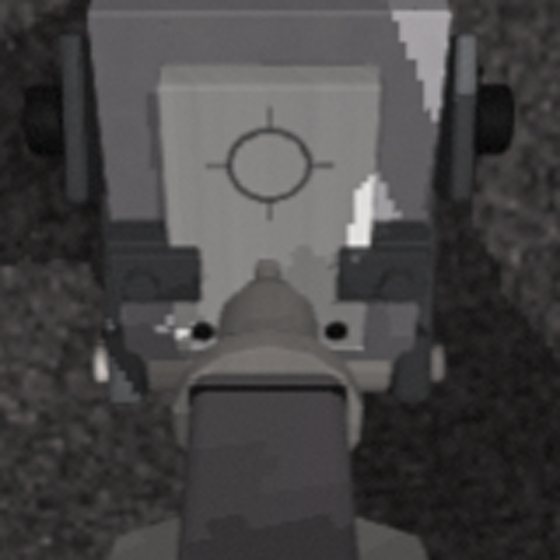

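Call:
carry_out(deltas=[{"dp":[5,-0.3,12],"roll":0,"gripper":-1},{"dp":[10,-0.4,28],"roll":0,"gripper":-1},{"dp":[13.3,-0.4,37.6],"roll":0,"gripper":-1},{"dp":[14.7,-0.4,40.3],"roll":0,"gripper":-1},{"dp":[16.1,-0.4,42.9],"roll":0,"gripper":-1},{"dp":[17.5,-0.4,45.6],"roll":0,"gripper":-1},{"dp":[18.4,-0.4,47.3],"roll":0,"gripper":-1},{"dp":[19.3,-0.4,49.1],"roll":0,"gripper":-1},{"dp":[19.3,-0.4,49.1],"roll":0,"gripper":-1},{"dp":[19.3,-0.4,49.1],"roll":0,"gripper":-1},{"dp":[19.3,-0.4,49.1],"roll":0,"gripper":-1}])

```text
clock: 17.23
eef_pos: [496.0, 255.2, 140.6]
eef_rot: [-3.141, -0.0, -0.111]
wrist_force: [0.0, 0.1, -1.7]
finger_gap: 25.8
finger_force: 50.0
```

```bash
cat > f.py <<'E'
from h import *
a=[]
for _ in range(8): viewer.camera("wrist"); s=read_state(); a.append(s["wrist_force"])
print(s["clock"],s["eef_pos"],np.mean(a,0).round(2),np.std(a,0).round(2))
im=viewer.camera("wrist"); cv2.imwrite("pics/w8.png",im[:,:,::-1]); g=cv2.cvtColor(im,7)[100:200,313:320].mean(1).astype(int); print(*g)
C=cam("wrist",s); print(pix(C,[539.3,249.2,80.4]))
E
python3 f.py
```

```text
17.6333 [495.94798829 255.07168857 140.37739389] [-0.16 -0.22 -1.65] [0.4  0.43 0.28]
85 85 86 87 87 95 104 102 96 96 97 96 96 97 97 96 96 96 94 94 94 93 84 105 118 119 118 119 119 121 126 147 139 132 131 132 132 131 125 122 121 122 123 123 115 84 73 113 130 133 133 132 133 128 108 102 96 91 89 78 80 89 91 91 91 92 92 93 93 93 93 88 87 86 91 93 95 97 99 112 116 113 113 113 114 113 96 68 67 66 28 31 63 67 66 67 66 67 67 67
[319.27846145 156.11195939]
```

Call:
carry_out(deltas=[{"dp":[0,1.5,0],"roll":0,"gripper":-1},{"dp":[0.9,1.5,1.8],"roll":0,"gripper":-1},{"dp":[1.4,1.5,2.7],"roll":0,"gripper":-1},{"dp":[1.9,1.5,3.5],"roll":0,"gripper":-1},{"dp":[1.9,1.5,3.5],"roll":0,"gripper":-1},{"dp":[1.9,1.5,3.5],"roll":0,"gripper":-1}])

```text
clock: 18.18
eef_pos: [497.6, 253.3, 136.8]
eef_rot: [3.141, 0.0, -0.112]
wrist_force: [-0.5, 0.4, 0.3]
finger_gap: 25.5
finger_force: 50.0
```

```bash
python3 f.py
```

```text
18.5833 [497.63214011 253.35407118 136.83138405] [-1.71 -0.63 -0.01] [0.48 0.36 0.33]
62 77 92 86 85 86 87 89 99 106 100 96 95 96 96 96 96 96 96 96 95 94 94 94 93 98 112 118 119 119 118 119 120 124 147 138 131 131 132 131 131 125 123 123 123 123 125 122 81 73 121 132 132 132 132 131 116 108 97 79 80 88 90 91 92 92 92 93 92 93 93 88 87 87 91 93 96 96 99 111 116 113 113 113 114 113 96 68 66 66 29 30 63 68 67 66 67 66 67 67
[317.25092431 159.28728211]
```

Call:
carry_out(deltas=[{"dp":[0.7,0,1.2],"roll":0,"gripper":-1},{"dp":[1.3,0,2.4],"roll":0,"gripper":-1},{"dp":[1.3,0,2.4],"roll":0,"gripper":-1},{"dp":[1.3,0,2.4],"roll":0,"gripper":-1},{"dp":[1.3,0,2.4],"roll":0,"gripper":-1},{"dp":[1.3,0,2.4],"roll":0,"gripper":-1}])

```text
clock: 19.13
eef_pos: [498.9, 253.2, 134.4]
eef_rot: [3.142, 0.0, -0.112]
wrist_force: [-3.6, -0.9, 0.9]
finger_gap: 26.0
finger_force: 50.0
```

```bash
python3 f.py
```

```text
19.5333 [498.94101783 253.2310552  134.43409504] [-3.59 -0.94  0.66] [0.39 0.26 0.42]
62 61 59 68 85 85 86 87 87 89 100 106 100 95 96 96 96 96 96 97 95 96 94 94 94 94 94 99 112 118 118 118 119 119 120 122 148 140 132 131 131 132 131 126 123 123 123 124 124 123 86 69 114 131 133 132 133 132 115 89 80 88 90 91 91 91 92 92 92 93 90 91 90 89 89 93 96 97 99 111 115 113 113 113 114 113 96 66 66 66 28 31 64 67 67 67 66 66 66 67
[317.28703877 161.56326064]
```

```bash
python3 -c "
from cell import manip; print(manip.sign_off())"
```

```text
the job is handed in; nothing more can be done
None
```

I checked the probe upright on the test block at about 3.4 N for over a second, then held it on the plate's circle and handed the job in at 19.5 s. It is still gripped there at about 3.6 N, roughly half-way in by my estimates, within about 2 mm of the centre and 2–3° of square; no verdict came back.

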